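Transfer a measured row of parts to the second rack in the same order

TASK

Move the four parts from the loaded rack to the empty rack, keeping their order as counted from the knob: the part next to the knob on the loaded rack goes into the seat next to the knob on the other rack, and so on down the row. Set each part standing upright, as it stood before, in the middle of its seat. Leave the loose washer and black disc beside the loaded rack where they are.

Things in the scene. Friction and masses are not known exactly. Their poses are not given: they have to be found in the camera images.
- loaded_rack: fixed wooden board 212 x 46 mm, top 8 mm above the desk, holding the four parts, at any yaw. Five fences across it (3 mm thick, 8 mm high, at x = -90, -45, 0, 45, 90 mm) make four seats in a row, open at the long sides; dark knob (20 mm wide, top at 25 mm) at x = +105. Origin: on the desk under mid-row; x along the row to the knob, y across, z up. Seat centres x = 67.5, 22.5, -22.5, -67.5
- empty_rack: a second fixed rack of the same make and size, its seats empty at the start, at any yaw, unrelated to the other's. Same frame: origin on the desk under the middle of the row of seats, x along the row towards its knob, y across, z up. Seat centres counted from the knob: x = +67.5, +22.5, -22.5, -67.5 mm, y = 0, top face z = 8 mm
- steel_bush_mid (a point): plain turned steel bush, a bright cylinder with a bore, 22 mm diameter, 18 mm tall, standing; the point is its centre, 9 mm above its underside, z along its axis. At the start it stands in one of the loaded rack's seats.
- fork_end_mid (a point): dark steel fork end, 14 mm (x) by 22 mm (y), 30 mm tall (z), standing on its 10 mm high base with two prongs up (12 mm thick in x); grip it across x, which lies across the row to 0.15 rad at the start. The point is its centre, 15 mm above its underside, between the prongs. It starts in a seat of the loaded rack.
- coil_spring_mid (a point): stiff steel coil spring, standing, 16 mm diameter, 24 mm tall (it does not give); the point is its centre, 12 mm above its underside, z along its axis. At the start it stands in one of the loaded rack's seats.
- dark_collar_mid (a point): dark clamping collar, a low thick ring lying flat, 28 mm diameter, 10 mm tall; the point is its centre, 5 mm above its underside, z along its axis. At the start it stands in one of the loaded rack's seats, its top 2 mm above the fences.
- flat_washer_mid (a point): bright thick washer, 34 mm diameter, 9 mm tall, lying loose on the desk just past the knobless end of the loaded rack; not part of the job, to be left where it is. The point is its centre.
- plug_mid (a point): black moulded disc, 22 mm diameter, 9 mm tall, lying loose on the desk just past the knob end of the loaded rack; not part of the job, to be left where it is. The point is its centre.

How it is judged (in metres and radians):
At the end, for the whole second after the job is handed in: each of the four parts stands on the empty rack in the seat with the same number, counted from the knob, as the one it came from: its centre within 13 mm of the seat's centre along and across the row, its underside within 4 mm of the board's top, upright within 0.15 rad, and at rest (x of steel_bush_mid in the frame of empty_rack between 0.0545 and 0.0805 m and y of steel_bush_mid in the frame of empty_rack between -0.013 and 0.013 m and z of steel_bush_mid in the frame of empty_rack between 0.013 and 0.021 m and angle between each of steel_bush_mid, fork_end_mid, coil_spring_mid, dark_collar_mid's own z axis and vertical below 0.15 rad and linear speed of each of steel_bush, fork_end, coil_spring, dark_collar below 0.02 m/s and x of fork_end_mid in the frame of empty_rack between 0.0095 and 0.0355 m and y of fork_end_mid in the frame of empty_rack between -0.013 and 0.013 m and z of fork_end_mid in the frame of empty_rack between 0.019 and 0.027 m and x of coil_spring_mid in the frame of empty_rack between -0.0355 and -0.0095 m and y of coil_spring_mid in the frame of empty_rack between -0.013 and 0.013 m and z of coil_spring_mid in the frame of empty_rack between 0.016 and 0.024 m and x of dark_collar_mid in the frame of empty_rack between -0.0805 and -0.0545 m and y of dark_collar_mid in the frame of empty_rack between -0.013 and 0.013 m and z of dark_collar_mid in the frame of empty_rack between 0.009 and 0.017 m); the robot touches nothing.
It fails at once if the washer beside the loaded rack is shifted by more than 15 mm (distance of flat_washer_mid from where it was at the start of the episode above 0.015 m).
It fails at once if the black disc beside the loaded rack is shifted by more than 15 mm (distance of plug_mid from where it was at the start of the episode above 0.015 m).
It also fails if it takes over 109 s, if anything falls off the work surface, if the arm or the gripper's body presses on something with over 40 N, if the wrist force passes 120 N, or if a joint passes its speed limit or range.

ROBOT

A 7-joint arm with a two-finger parallel gripper is mounted at the origin on a cart in front of the work surface, level with it; the furniture and walls round the work are solid. World frame = base frame: x ahead of the robot, y to its left, z up, the work surface at z = 0. Lengths are in mm, angles in rad, forces in N, time in s.
With the tool pointing down it reaches from about 425 to 800 mm from the base axis. Payload 8.3 kg.
Tool frame: the origin (TCP) lies at the very end of the fingers, on their centre line; the grasp point (between the pads) lies 19 mm behind it (r.grip_point_offset is the distance from the TCP to the grasp point, in mm); z points along the fingers, y is the line along which they close (so a half turn about z gives the same grasp; the last joint's range is limited). The gripper opens to 85 mm and grips with 20 to 120 N. Pads are 22 mm wide; open, the fingers measure 114 mm over their backs; the gripper's body (76 mm by 85 mm) begins 54 mm behind the grasp point. The pads swing forward as they close: fully open they stand 13 mm farther back than shut.
Start: joints at [1.04, 0.383, 0.016, 1.37, -0.006, 1.388, -0.046], TCP at [281.859, -557.816, 231.279] pointing down, gripper open.
Joint ranges: [-2.95, 2.95], [-0.25, 2.06], [-1.52, 1.56], [0.18, 2.33], [-1.44, 4.58], [0.02, 2.06], [-3.01, 3.01]. Speed limits (rad/s): [2.39, 2.39, 3.01, 3.01, 3.14, 3.14, 3.14].

INTERFACE

Orientations are given as [roll, pitch, yaw] about the fixed x, y, z axes, in that order (R = Rz(yaw) Ry(pitch) Rx(roll)).
In Python, from bench import telemetry, vision, ticket, r gives the robot as it stands. The module is installed in compiled form; this text tells all that it offers.
- The arm moves only by the tool move_arm, never from a script. Its argument "motion" is a list of rows, each a list of 6 numbers: the shift along the tool's x, y, z in cm, then the turn, a rotation vector about the tool's x, y, z in rad. In form: [[dx, dy, dz, wx, wy, wz], ...]. A call has 1 to 20 rows; each row is the pose to reach, as a shift and turn from the pose commanded when the call began, along the tool's axes at that moment; what a row does not reach only later rows make up. A row lasts 1/10 s, in which the tool goes at most 50 mm and 8.59 degrees, less where a joint would pass 70% of its speed; a pose out of reach is approached as far as the arm can. A call with a gripper value outside its range is refused whole. "claw" is the closure, from -1 (fully open) to 1 (shut), so that 0 is half open, set as the call begins (left out, the last holds). The fingers move at their own pace and stop on an object; "squeeze" is the grip in N (left out, the last holds). Time passes only in rows, so rows that repeat a pose let the fingers close. It gives the time, the measured TCP pose, the force, the opening and the grip force at its end, in the units of the state.
- telemetry.get_obs(): the state, without advancing time (a new reading comes with each control period).
- vision.snapshot(name): name is "side" or "top" or "wrist"; returns the picture (480x640x3 uint8, red, green, blue); there is no depth.
- vision.camera_params(name): a dict with "fx", "fy", "cx", "cy" (pixels), "R" (3x3) and "t" (3): a world point X has camera coordinates R X + t; the wrist camera has in their place "T_tool_cam" (4x4, takes a point from camera to tool coordinates, whose origin is the TCP and whose axes are the flange's). Camera axes: x right, y down, z forward; pixel columns grow to the right and rows downward; lengths in mm; the calibration is good to about 2 mm. A picture is of the moment at which its call begins: read the wrist's pose just before it. camera_params takes no time and is no camera call.
- ticket.finish_job(): hands the job in; it is judged then, once.
The state is a dict: "time_s": time; "joints": joint angles; "dq": joint speeds; "joint_efforts": joint torques, N m; "tcp_pos": TCP position; "tcp_rot": TCP orientation; "contact_force": force on the tool from outside, world axes, zero at the start; "wrist_torque": the same for the moment, N m; "width": finger opening in mm; "grip_force": force on a finger pad.
Only numpy, scipy, OpenCV 4.12 (cv2) and the standard library are available. Lean on these libraries where they do the work, as an engineer would, in place of code of your own. Each camera call takes 0.05 s, during which the arm holds its last target. There are 200 camera calls.

## Working session

There is one attempt and no reset: what is moved stays moved. The work goes in short steps, Python scripts to look and compute and a tool call to move; the robot and the scene stay as the last step left them, time stands still between calls to the robot, and variables do not carry over. Pictures are saved under pics/ and viewed, at most 14 in all, crops included, and the job is handed in when it is done.

Besides the shell and the picture viewer there is one more tool, called in YAML: its name, and indented under it one key for each argument. move_arm: Moves the arm, as the interface text tells. Its arguments: {"type":"object","properties":{"motion":{"type":"array"},"claw":{"type":"number"},"squeeze":{"type":"number"}},"required":["motion"]}

```bash
mkdir -p pics
python3 - <<'E'
from bench import telemetry, vision, ticket, r
import cv2
print(telemetry.get_obs()); print(r.grip_point_offset)
for n in ("top","side"):
    p=vision.camera_params(n); print(n,p)
    cv2.imwrite(f"pics/{n}0.png",vision.snapshot(n)[:,:,::-1])
print(vision.camera_params("wrist"))
E
```

```text
{'time_s': 0.0, 'joints': array([ 1.04006638,  0.38425092,  0.01636244,  1.37115805, -0.00631679,
        1.3881719 , -0.04647844]), 'dq': array([ 0.00089363, -0.00130542, -0.00038063,  0.00086381, -0.0013087 ,
       -0.00129746, -0.00215271]), 'joint_efforts': array([ 4.20248953e-04, -6.27604222e+01,  8.44565034e-01, -3.71824551e+01,
        1.65181694e-02,  1.43609854e-02,  2.21693870e-05]), 'tcp_pos': array([ 281.66439166, -557.37928751,  230.26903637]), 'tcp_rot': array([-3.13965303e+00,  1.40927036e-05,  4.67922868e-01]), 'contact_force': array([-0.71757048,  0.11252275,  0.0470908 ]), 'wrist_torque': array([0.00685311, 0.00536745, 0.02788354]), 'grip_force': 0.0, 'width': 85.23125648517896}
18.700000000000003
top {'fx': 483.3391237365893, 'fy': 483.3391237365893, 'cx': 319.6543369836427, 'cy': 238.0865476473316, 'R': array([[ 0.00428499, -0.99997689,  0.00527816],
       [-0.99681441, -0.00469168, -0.07961798],
       [ 0.07964091, -0.00492018, -0.99681148]]), 't': array([ 31.14247919, 558.97626762, 943.06432369])}
side {'fx': 466.2921745097905, 'fy': 466.2921745097905, 'cx': 307.118678147619, 'cy': 243.72936104570655, 'R': array([[-0.97600882, -0.21715972, -0.01576209],
       [-0.11523301,  0.57661514, -0.80884877],
       [ 0.18473803, -0.78762722, -0.58780543]]), 't': array([553.40283849,  89.35876346, 991.74014762])}
{'fx': 418.3717070558304, 'fy': 418.3717070558304, 'cx': 323.1603723546634, 'cy': 234.81327751149735, 'T_tool_cam': array([[ 1.76998666e-04, -9.62973227e-01, -2.69596983e-01,
         6.64158566e+01],
       [ 9.99999428e-01, -1.13943947e-04,  1.06352650e-03,
         8.17681578e-01],
       [-1.05486649e-03, -2.69597017e-01,  9.62972656e-01,
        -1.41638504e+02],
       [ 0.00000000e+00,  0.00000000e+00,  0.00000000e+00,
         1.00000000e+00]])}
```

View pics/top0.png

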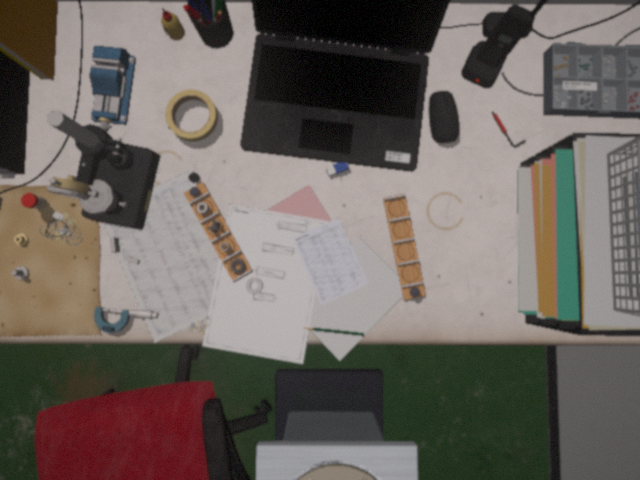

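View pics/side0.png

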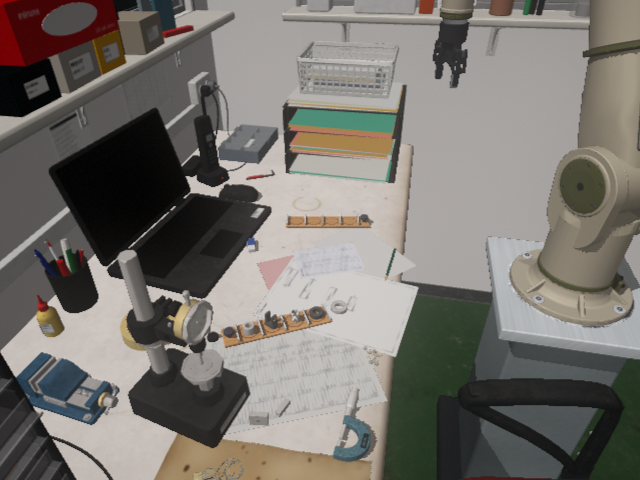

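The top view shows the loaded rack from about (190,185) to (240,275), with the plug near (193,177) and the washer near (255,286). The empty rack runs from (396,200) to its knob at (415,294). The side view shows both racks too. I'll crop each view closer.

```bash
cat > h.py <<'E'
import numpy as np, cv2
from scipy.spatial.transform import Rotation as Ro
from bench import telemetry, vision, r
def cam(n, obs=None):
    p=vision.camera_params(n); K=np.array([[p["fx"],0,p["cx"]],[0,p["fy"],p["cy"]],[0,0,1]])
    if n!="wrist": return K,p["R"],p["t"]
    T=np.eye(4); T[:3,:3]=Ro.from_euler("xyz",obs["tcp_rot"]).as_matrix(); T[:3,3]=obs["tcp_pos"]
    W=np.linalg.inv(T@p["T_tool_cam"]); return K,W[:3,:3],W[:3,3]
def onz(c,uv,z):
    K,R,t=c; d=R.T@np.linalg.inv(K)@[uv[0],uv[1],1]; o=-R.T@t
    return o+d*(z-o[2])/d[2]
def proj(c,X):
    K,R,t=c; q=K@(R@np.asarray(X,float)+t); return q[:2]/q[2]
def tri(c1,u1,c2,u2):
    P=[c[0]@np.c_[c[1],c[2]] for c in (c1,c2)]
    X=cv2.triangulatePoints(P[0],P[1],np.array(u1,float).reshape(2,1),np.array(u2,float).reshape(2,1))[:,0]
    return X[:3]/X[3]
def rack(a,b,x,y=0,z=0):  # a: origin(xy), b: yaw
    return np.array([a[0]+x*np.cos(b)-y*np.sin(b),a[1]+x*np.sin(b)+y*np.cos(b),z])
E
python3 - <<'E'
import cv2,numpy as np
t=cv2.imread("pics/top0.png"); s=cv2.imread("pics/side0.png")
f=lambda i,x,y,w,h,k:cv2.resize(i[y:y+h,x:x+w],None,fx=k,fy=k,interpolation=cv2.INTER_CUBIC)
A=np.hstack([f(t,170,165,100,140,4),f(t,370,180,70,140,4)])
B=np.vstack([f(s,205,290,160,70,5),f(s,270,205,160,40,5)])
cv2.imwrite("pics/ct.png",A); cv2.imwrite("pics/cs.png",B); print(A.shape,B.shape)
E
```

```text
(560, 680, 3) (550, 800, 3)
```

View pics/ct.png

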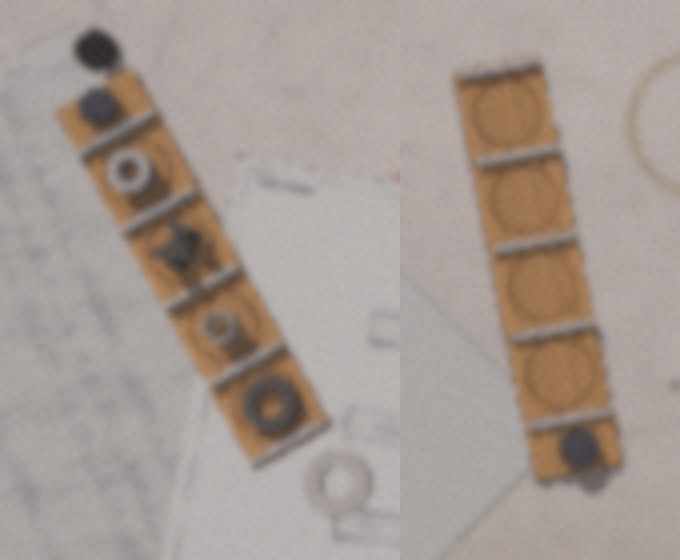

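View pics/cs.png

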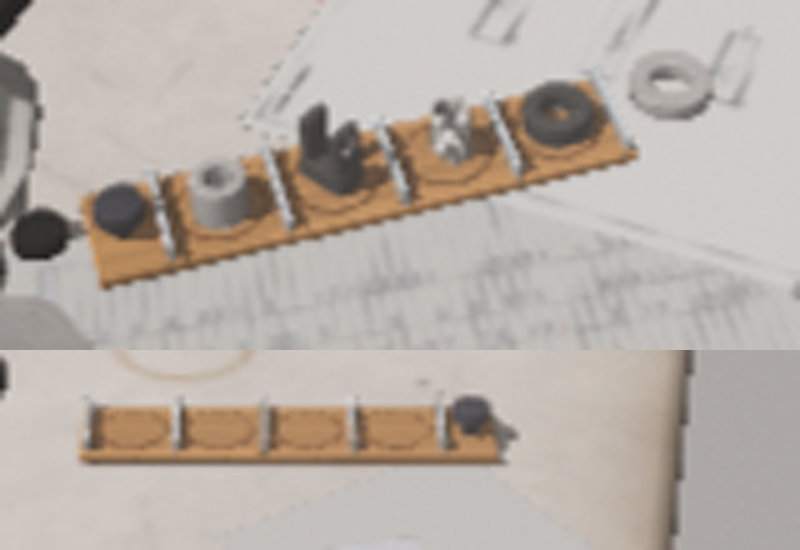

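Run:
```python
from h import *
from scipy.optimize import least_squares
T=cam("top");S=cam("side")
g=lambda p,x,y,k:np.array([x+(p[0]+.5)/k-.5,y+(p[1]+.5)/k-.5])
xs=[90,45,0,-45,-90]
L=[((83,157),(158,115)),((127,234),(199,194)),((170,309),(242,269)),((212,383),(287,348)),((255,465),(328,424))]
E=[((530,427),(613,416)),((514,336),(597,328)),((497,249),(578,240)),((478,162),(560,154)),((458,74),(542,66))]
LS=[(163,214),(281,187),(396,161),(506,133),(616,112)]
ES=[(442,424),(354,424),(266,425),(178,424),(91,424)]
mid=lambda a:np.mean(a,0)
for nm,F,o,Sd,so in (("L",L,(170,165),LS,(205,290)),("E",E,(270,180),ES,(270,135))):
    # empty crop: columns shift 400/4=100 -> 370-100
    ut=[g(mid(a),o[0],o[1],4) for a in F]; us=[g(a,so[0],so[1],5) for a in Sd]
    P=np.array([tri(T,a,S,b) for a,b in zip(ut,us)]); print(nm,P.round(1).tolist())
    W=np.array([onz(T,a,14) for a in ut])
    f=lambda q:np.array([rack(q[:2],q[2],x)[:2] for x in xs])-W[:,:2]
    d=W[0]-W[-1]
    s=least_squares(lambda q:f(q).ravel(),[*W[2][:2],np.arctan2(d[1],d[0])]); print(s.x.round(3),f(s.x).round(1).tolist(), np.hypot(*d[:2]))
q=lambda p:g(p,170,165,4)
for n,p,z in (("bush",(130,171),26),("fork",(180,249),30),("spring",(220,329),32),("collar",(273,405),18),("plug",(97,49),9),("washer",(340,483),9)): print(n,onz(T,q(p),z).round(1))
```

```text
L [[640.1, 278.1, 9.2], [600.3, 255.6, 9.2], [561.5, 232.9, 8.8], [522.8, 210.1, 9.5], [483.0, 188.5, 8.1]]
[5.60832e+02 2.31979e+02 5.23000e-01] [[0.3, 0.2], [0.9, 0.1], [-0.2, 0.1], [-0.7, 0.2], [-0.3, -0.6]] 179.0564285950723
E [[466.9, -152.9, 11.8], [511.4, -145.5, 10.9], [555.6, -137.0, 10.2], [599.7, -127.8, 11.0], [644.0, -118.6, 11.4]]
[ 554.863 -135.905   -2.949] [[0.3, -0.6], [-0.2, 0.5], [-0.0, 0.5], [0.3, 0.1], [-0.4, -0.5]] 180.68977905916293
bush [618.9 268.6  26. ]
fork [579.5 242.   30. ]
spring [539.8 221.   32. ]
collar [502.8 196.5  18. ]
plug [684.1 291.    9. ]
washer [464.  163.7   9. ]
```

Part order from the knob is bush, fork, spring, collar. The fence spacing fits 45 mm and the heights come out at about 9–11 mm, which is reasonable. Next I'll compute the shifts for a route that swings clear of the file tray.

```bash
cat >> h.py <<'E'
def rel(*targets):  # each (x,y,z,yaw) world -> row in tool axes of the present pose
    o=telemetry.get_obs(); R0=Ro.from_euler("xyz",o["tcp_rot"])
    print("now",o["time_s"],o["tcp_pos"].round(1),o["tcp_rot"].round(3))
    for x,y,z,w in targets:
        d=R0.inv().apply(np.array([x,y,z])-o["tcp_pos"])/10
        v=(R0.inv()*Ro.from_euler("xyz",[np.pi,0,w])).as_rotvec()
        print((x,y,z,w),d.round(2).tolist(),v.round(3).tolist())
LO=((560.8,232.0),0.523); EM=((554.9,-135.9),0.193)
E
python3 -c "
from h import *
rel((300,-360,250,.468),(430,-100,250,.49),(555,232,190,.523))"
```

```text
now 0.1 [ 281.6 -557.4  230.4] [-3.14   0.     0.468]
(300, -360, 250, 0.468) [10.54, -16.8, -1.93] [-0.002, 0.0, -0.0]
(430, -100, 250, 0.49) [33.87, -34.14, -1.9] [-0.002, 0.0, -0.022]
(555, 232, 190, 0.523) [60.0, -58.12, 4.14] [-0.002, -0.0, -0.055]
```

move_arm:
  motion:
    - [10.5, -16.8, -2, 0, 0, 0]
    - [10.5, -16.8, -2, 0, 0, 0]
    - [10.5, -16.8, -2, 0, 0, 0]
    - [10.5, -16.8, -2, 0, 0, 0]
    - [33.9, -34.1, -2, 0, 0, -0.02]
    - [33.9, -34.1, -2, 0, 0, -0.02]
    - [33.9, -34.1, -2, 0, 0, -0.02]
    - [33.9, -34.1, -2, 0, 0, -0.02]
    - [33.9, -34.1, -2, 0, 0, -0.02]
    - [33.9, -34.1, -2, 0, 0, -0.02]
    - [60, -58.1, 4.1, 0, 0, -0.055]
    - [60, -58.1, 4.1, 0, 0, -0.055]
    - [60, -58.1, 4.1, 0, 0, -0.055]
    - [60, -58.1, 4.1, 0, 0, -0.055]
    - [60, -58.1, 4.1, 0, 0, -0.055]
    - [60, -58.1, 4.1, 0, 0, -0.055]
    - [60, -58.1, 4.1, 0, 0, -0.055]
    - [60, -58.1, 4.1, 0, 0, -0.055]
    - [60, -58.1, 4.1, 0, 0, -0.055]
    - [60, -58.1, 4.1, 0, 0, -0.055]
  claw: -1

```text
time_s: 2.1
tcp_pos: [555.3, 230.2, 190.0]
tcp_rot: [3.141, 0.001, 0.522]
contact_force: [0.4, 0.4, 0.5]
width: 85.4
grip_force: 0.0
```

Run:
```python
from h import *
import pickle
o=telemetry.get_obs(); im=vision.snapshot("wrist"); pickle.dump(o,open("o1.pkl","wb"))
cv2.imwrite("pics/w1.png",im[:,:,::-1]); print(o["time_s"],o["tcp_pos"],o["tcp_rot"],o["dq"].round(3),o["joints"].round(2))
```

```text
2.1 [555.33959321 230.24903052 189.98471532] [3.14121168e+00 1.02348257e-03 5.22218284e-01] [ 0.026 -0.024  0.011  0.006  0.002 -0.    -0.001] [ 0.03  0.43 -0.65  1.48  0.26  1.32 -1.69]
```

View pics/w1.png

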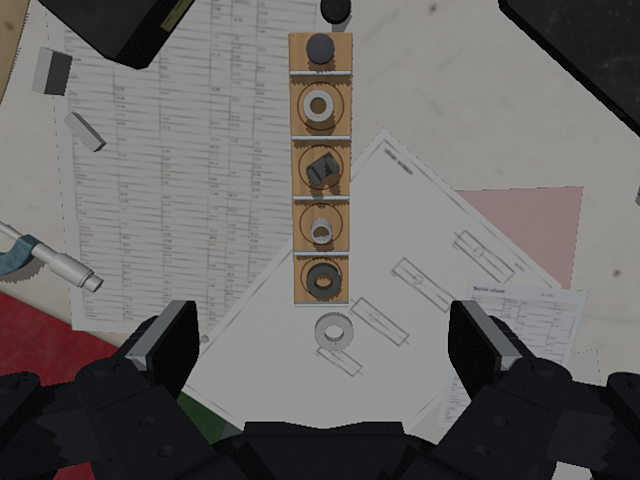

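The wrist view shows the rack axis running near-vertical at column 321. The bush top is at (318,105), the fork about (322,170), the spring top (321,228), the collar (324,280), the washer (334,331) and the plug (335,10). I'll triangulate these against the top camera.

Run:
```python
from h import *
import pickle
from scipy.optimize import least_squares
o=pickle.load(open("o1.pkl","rb")); W=cam("wrist",o); T=cam("top")
xs=[90,45,0,-45,-90]
m=[(321,73),(321.5,137),(321.5,199),(321.5,254),(322,304)]
P=np.array([onz(W,u,16) for u in m])
f=lambda q:np.array([rack(q[:2],q[2],x)[:2] for x in xs])-P[:,:2]
s=least_squares(lambda q:f(q).ravel(),[560,232,.52]); print(s.x.round(3),f(s.x).round(1).tolist())
g=lambda p:(170+(p[0]+.5)/4-.5,165+(p[1]+.5)/4-.5)
a,b=s.x[:2],s.x[2]
for n,p,z,w in (("bush",(130,171),26,(318,105)),("fork",(180,249),30,(322,165)),("spring",(220,329),32,(321,228)),("collar",(273,405),18,(324,280)),("washer",(340,483),9,(334,331)),("plug",(97,49),9,(335,10)),("fence0",(206,289),16,(321.5,199))):
    X=onz(W,w,z); d=X[:2]-a; c,si=np.cos(b),np.sin(b)
    print(n,"tri",tri(T,g(p),W,w).round(1),"onz",X.round(1),"rack xy",(c*d[0]+si*d[1]).round(1),(-si*d[0]+c*d[1]).round(1))
rel((618,266,70,.523),(618,266,10,.523))
```

```text
[5.61530e+02 2.33973e+02 5.25000e-01] [[0.6, 0.3], [-0.3, -0.0], [0.8, 0.5], [0.3, -0.0], [-1.4, -0.7]]
bush tri [619.2 269.6  22.5] onz [618.8 269.7  26. ] rack xy 67.5 2.2
fork tri [582.1 246.1   9.3] onz [584.6 246.8  30. ] rack xy 26.4 -0.5
spring tri [540.9 223.2  19.1] onz [544.3 224.5  32. ] rack xy -19.7 0.4
collar tri [502.8 197.7  11.7] onz [504.8 199.1  18. ] rack xy -66.5 -1.8
washer tri [463.7 164.6   4.2] onz [465.5 166.5   9. ] rack xy -117.0 -10.3
plug tri [682.1 291.    9.1] onz [679.9 291.2   9. ] rack xy 131.1 -9.8
fence0 tri [560.7 232.6  12.2] onz [560.7 233.5  16. ] rack xy -1.0 0.0
now 2.15 [555.6 229.5 190.4] [3.141 0.    0.521]
(618, 266, 70, 0.523) [7.23, -0.07, 12.04] [0.001, 0.0, -0.002]
(618, 266, 10, 0.523) [7.23, -0.08, 18.04] [0.001, 0.0, -0.002]
```

move_arm:
  motion:
    - [7.4, -0.2, 8, 0, 0, 0]
    - [7.4, -0.2, 8, 0, 0, 0]
    - [7.4, -0.2, 12, 0, 0, 0]
    - [7.4, -0.2, 15, 0, 0, 0]
    - [7.4, -0.2, 16.5, 0, 0, 0]
    - [7.4, -0.2, 17.8, 0, 0, 0]
    - [7.4, -0.2, 17.8, 0, 0, 0]
    - [7.4, -0.2, 17.8, 0, 0, 0]
  claw: -1

```text
time_s: 2.95
tcp_pos: [619.5, 270.0, 14.3]
tcp_rot: [3.141, -0.003, 0.522]
contact_force: [1.0, 0.4, 0.2]
width: 85.6
grip_force: 0.0
```

Run:
```python
from h import *
cv2.imwrite("pics/w2.png",vision.snapshot("wrist")[:,:,::-1])
```

```text
(no output)
```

View pics/w2.png

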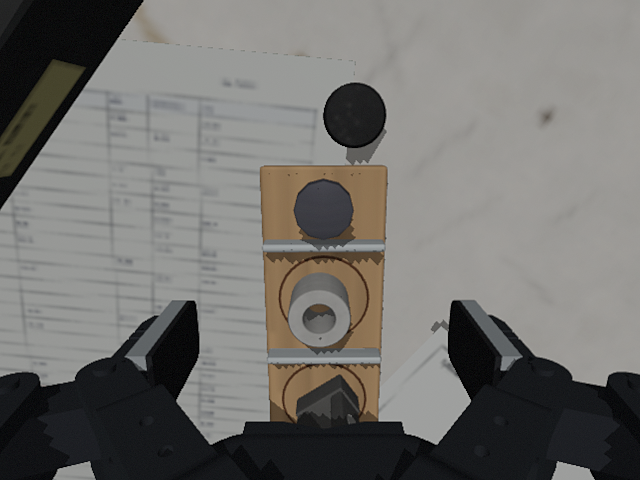

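The bush top at (319,318) sits between the pads, and its neighbours are clear. I'll close on it.

move_arm:
  motion:
    - [0, 0, 0.1, 0, 0, 0]
    - [0, 0, 0.1, 0, 0, 0]
    - [0, 0, 0.1, 0, 0, 0]
    - [0, 0, 0.1, 0, 0, 0]
    - [0, 0, 0.1, 0, 0, 0]
    - [0, 0, 0.1, 0, 0, 0]
    - [0, 0, 0.1, 0, 0, 0]
    - [0, 0, 0.1, 0, 0, 0]
    - [0, 0, 0.1, 0, 0, 0]
    - [0, 0, 0.1, 0, 0, 0]
  claw: 1
  squeeze: 40

```text
time_s: 4.0
tcp_pos: [618.7, 270.2, 11.7]
tcp_rot: [-3.142, -0.001, 0.523]
contact_force: [-0.1, 0.1, 5.3]
width: 19.9
grip_force: 39.6
```

Run:
```python
from h import *
o=telemetry.get_obs(); W=cam("wrist",o)
cv2.imwrite("pics/w3.png",vision.snapshot("wrist")[:,:,::-1])
x=rack(*EM,-67.5)
rel((o["tcp_pos"][0],o["tcp_pos"][1],90,.523),(x[0]+14,x[1]+70,120,.193),(x[0],x[1],90,.193))
```

```text
now 4.05 [618.7 270.2  11.7] [-3.142e+00 -1.000e-03  5.230e-01]
(np.float64(618.6821035631214), np.float64(270.19975600253076), 90, 0.523) [0.01, -0.0, -7.83] [-0.0, -0.001, -0.0]
(np.float64(502.6532562820138), np.float64(-78.84677360439505), 120, 0.193) [-27.48, 24.44, -10.85] [-0.0, -0.001, 0.33]
(np.float64(488.6532562820138), np.float64(-148.84677360439505), 90, 0.193) [-32.19, 29.81, -7.85] [-0.0, -0.001, 0.33]
```

View pics/w3.png

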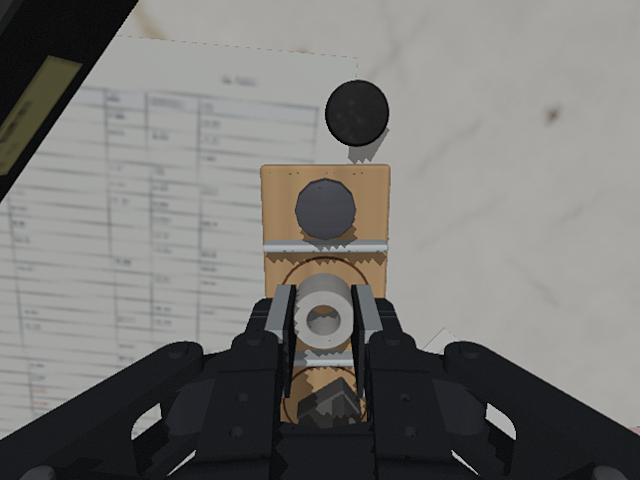

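Bush gripped at 19.9 mm and 40 N. I'll lift it and carry it over the empty rack for a look.

move_arm:
  motion:
    - [0, 0, -3, 0, 0, 0]
    - [0, 0, -7, 0, 0, 0]
    - [0, 0, -11, 0, 0, 0]
    - [-26.5, 31.8, -17.8, 0, 0, 0.33]
    - [-26.5, 31.8, -17.8, 0, 0, 0.33]
    - [-26.5, 31.8, -17.8, 0, 0, 0.33]
    - [-26.5, 31.8, -17.8, 0, 0, 0.33]
    - [-26.5, 31.8, -17.8, 0, 0, 0.33]
    - [-26.5, 31.8, -17.8, 0, 0, 0.33]
    - [-26.5, 31.8, -17.8, 0, 0, 0.33]
    - [-26.5, 31.8, -17.8, 0, 0, 0.33]
    - [-26.5, 31.8, -17.8, 0, 0, 0.33]
    - [-26.5, 31.8, -17.8, 0, 0, 0.33]
    - [-26.5, 31.8, -17.8, 0, 0, 0.33]
    - [-26.5, 31.8, -17.8, 0, 0, 0.33]
    - [-26.5, 31.8, -17.8, 0, 0, 0.33]

```text
time_s: 5.65
tcp_pos: [547.9, -135.9, 189.0]
tcp_rot: [-3.141, 0.0, 0.196]
contact_force: [-0.0, -0.2, -0.4]
width: 20.2
grip_force: 39.3
```

Run:
```python
from h import *
import pickle
o=telemetry.get_obs(); pickle.dump(o,open("o2.pkl","wb"))
cv2.imwrite("pics/w4.png",vision.snapshot("wrist")[:,:,::-1])
```

```text
(no output)
```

View pics/w4.png

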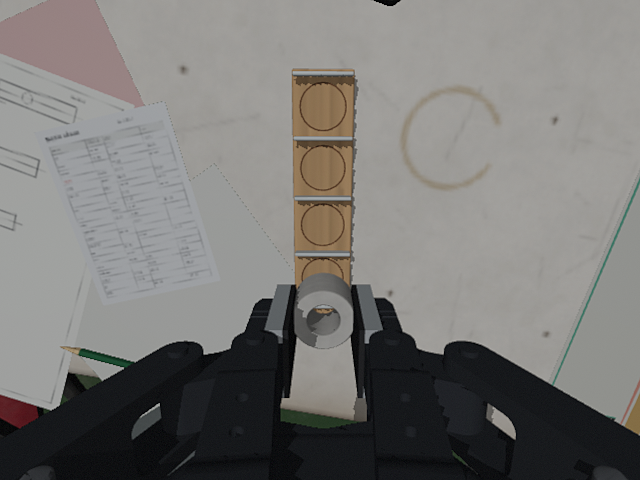

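The view shows the empty rack's fence tops at (324,73), (324,139), (323,199) and (323,254). The bush hangs upright in the pads with its top ring at (323,318).

Run:
```python
from h import *
import pickle
from scipy.optimize import least_squares
o=pickle.load(open("o2.pkl","rb")); W=cam("wrist",o); T=cam("top")
xs=[90,45,0,-45]; m=[(324,73),(324,139),(323.3,199),(323,254)]
P=np.array([onz(W,u,16) for u in m])
f=lambda q:np.array([rack(q[:2],q[2],x)[:2] for x in xs])-P[:,:2]
s=least_squares(lambda q:f(q).ravel(),[555,-136,.19]); print(s.x.round(3),f(s.x).round(1).tolist())
g=lambda p:(270+(p[0]+.5)/4-.5,180+(p[1]+.5)/4-.5)
for a,b in (((537.5,244.5),m[2]),((519,158),m[1]),((500,70),m[0])): print(tri(T,g(a),W,b).round(1))
zt=o["tcp_pos"][2]+14.3
X=onz(W,(323,318),zt); d=Ro.from_euler("xyz",o["tcp_rot"]).inv().apply(X-o["tcp_pos"]); print("bush in tool",d.round(1))
```

```text
[ 5.55219e+02 -1.36120e+02  1.90000e-01] [[0.1, -0.1], [0.4, 0.3], [0.1, -0.0], [-0.7, -0.2]]
[ 554.8 -136.2   14.9]
[ 598.9 -127.8   12. ]
[ 644.2 -118.9    9.9]
bush in tool [  2.2   1.3 -14.3]
```

```bash
sed -i 's/^LO=.*/LO=((561.2,233.2),0.524); EM=((555.1,-136.0),0.191)/' h.py
python3 - <<'E'
from h import *
x=rack(*EM,-69)
rel((x[0],x[1],90,.191),(x[0],x[1],12.3,.191))
E
```

```text
now 5.7 [ 547.9 -136.2  189.1] [-3.141  0.     0.195]
(np.float64(487.35477291763317), np.float64(-149.09901551867725), 90, 0.191) [-6.19, 0.1, 9.91] [-0.001, 0.0, 0.004]
(np.float64(487.35477291763317), np.float64(-149.09901551867725), 12.3, 0.191) [-6.18, 0.1, 17.68] [-0.001, 0.0, 0.004]
```

move_arm:
  motion:
    - [-6.2, 0.1, 5, 0, 0, 0.004]
    - [-6.2, 0.1, 9, 0, 0, 0.004]
    - [-6.2, 0.1, 12, 0, 0, 0.004]
    - [-6.2, 0.1, 14.5, 0, 0, 0.004]
    - [-6.2, 0.1, 16, 0, 0, 0.004]
    - [-6.2, 0.1, 17, 0, 0, 0.004]
    - [-6.2, 0.1, 17.6, 0, 0, 0.004]
    - [-6.2, 0.1, 17.6, 0, 0, 0.004]
    - [-6.2, 0.1, 17.6, 0, 0, 0.004]

```text
time_s: 6.6
tcp_pos: [487.7, -150.6, 14.0]
tcp_rot: [3.141, -0.001, 0.189]
contact_force: [0.8, -0.0, -0.9]
width: 19.6
grip_force: 39.3
```

move_arm:
  motion:
    - [0, 0.1, 0.15, 0, 0, 0]
    - [0, 0.1, 0.2, 0, 0, 0]
    - [0, 0.1, 0.2, 0, 0, 0]
    - [0, 0.1, 0.2, 0, 0, 0]

```text
time_s: 7.0
tcp_pos: [487.4, -151.9, 11.6]
tcp_rot: [3.141, -0.0, 0.189]
contact_force: [-1.3, -1.0, 0.7]
width: 20.3
grip_force: 39.4
```

move_arm:
  motion:
    - [0, 0, 0, 0, 0, 0]
    - [0, 0, 0, 0, 0, 0]
    - [0, 0, 0, 0, 0, 0]
    - [0, 0, 0, 0, 0, 0]
    - [0, 0, 0, 0, 0, 0]
    - [0, 0, 0, 0, 0, 0]
    - [0, 0, 0, 0, 0, 0]
    - [0, 0, -3, 0, 0, 0]
    - [0, 0, -7, 0, 0, 0]
    - [0, 0, -12, 0, 0, 0]
    - [0, 0, -12, 0, 0, 0]
    - [0, 0, -12, 0, 0, 0]
  claw: -1

```text
time_s: 8.2
tcp_pos: [488.2, -152.0, 132.7]
tcp_rot: [3.14, -0.003, 0.189]
contact_force: [0.9, -0.8, -0.5]
width: 85.3
grip_force: 0.0
```

Run:
```python
from h import *
o=telemetry.get_obs(); W=cam("wrist",o)
cv2.imwrite("pics/w5.png",vision.snapshot("wrist")[:,:,::-1])
print("bush px exp",proj(W,rack(*EM,-67.5,0,26)),o["tcp_pos"])
x=rack(*LO,24)
rel((x[0],x[1],120,.524),(x[0],x[1],11,.524))
```

```text
bush px exp [315.37931089 229.00906895] [ 488.15834247 -152.01025859  132.71117018]
now 8.25 [ 487.1 -151.8  131.2] [ 3.141 -0.     0.189]
(np.float64(581.9797933251715), np.float64(245.20833832647793), 120, 0.524) [16.76, -37.22, 1.11] [0.0, -0.0, -0.335]
(np.float64(581.9797933251715), np.float64(245.20833832647793), 11, 0.524) [16.76, -37.22, 12.01] [0.0, -0.0, -0.335]
```

View pics/w5.png

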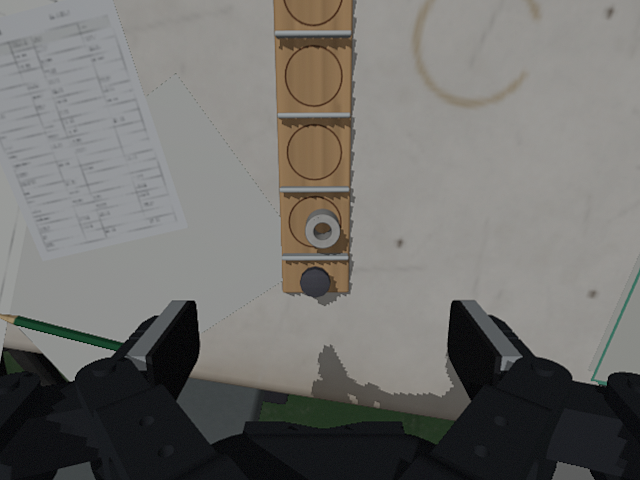

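The bush stands upright in seat 1, with its top at (322,229) against an expected (315,229). That is about 4 mm off across the row, within tolerance. The fork is next.

move_arm:
  motion:
    - [16.8, -37.2, 1, 0, 0, -0.335]
    - [16.8, -37.2, 1, 0, 0, -0.335]
    - [16.8, -37.2, 1, 0, 0, -0.335]
    - [16.8, -37.2, 1, 0, 0, -0.335]
    - [16.8, -37.2, 1, 0, 0, -0.335]
    - [16.8, -37.2, 1, 0, 0, -0.335]
    - [16.8, -37.2, 1, 0, 0, -0.335]
    - [16.8, -37.2, 1, 0, 0, -0.335]
    - [16.8, -37.2, 1, 0, 0, -0.335]
    - [16.8, -37.2, 1, 0, 0, -0.335]
    - [16.8, -37.2, 1, 0, 0, -0.335]
  claw: -1

```text
time_s: 9.35
tcp_pos: [581.9, 243.7, 119.7]
tcp_rot: [3.141, 0.003, 0.523]
contact_force: [-0.0, -0.8, 0.0]
width: 85.2
grip_force: 0.0
```

Run:
```python
from h import *
o=telemetry.get_obs(); W=cam("wrist",o)
im=vision.snapshot("wrist")[:,:,::-1].copy()
for i,x in enumerate((22.5,-22.5,-67.5)):
    u=proj(W,rack(*LO,x,0,8)); print(u.round(1)); cv2.drawMarker(im,tuple(int(v) for v in u),(0,0,255),0,8)
cv2.imwrite("pics/w6.png",im)
x=rack(*LO,23)
rel((x[0],x[1],12,.524))
```

```text
[319.5 228.4]
[319.7 294.8]
[319.9 355.4]
now 9.4 [582.4 242.9 120.2] [3.141e+00 2.000e-03 5.220e-01]
(np.float64(581.1139686032893), np.float64(244.707990896208), 12, 0.524) [0.01, -0.23, 10.82] [0.001, 0.002, -0.002]
```

View pics/w6.png

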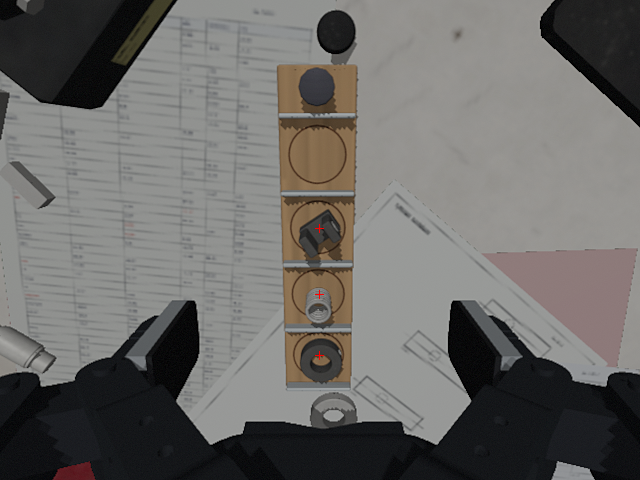

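Run:
```python
import cv2
im=cv2.imread("pics/w6.png")[190:270,275:365]
cv2.imwrite("pics/w6c.png",cv2.resize(im,None,fx=7,fy=7,interpolation=cv2.INTER_CUBIC))
```

```text
(no output)
```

View pics/w6c.png

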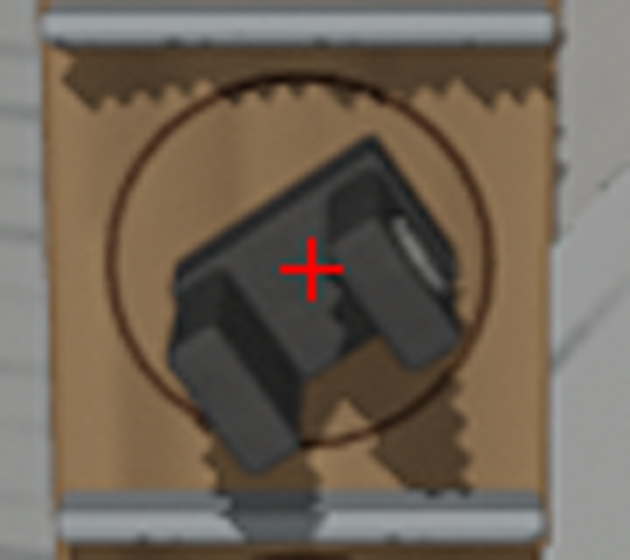

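The zoom shows the fork is not lying the way the text says. Its 22 mm side runs from (178,270) to (372,138), about 34° off the across-row direction, and the 14 mm side from (372,138) to (455,265). Gripping across the row would catch its corners, so I'll turn the tool to match and grip above the fences.

Run:
```python
from h import *
o=telemetry.get_obs(); W=cam("wrist",o)
g=lambda p:(275+(p[0]+.5)/7-.5,190+(p[1]+.5)/7-.5)
a,b,c=[onz(W,g(p),18) for p in ((178,270),(372,138),(457,266))]
# other-view check of height: prong tops
print("long",np.linalg.norm(b-a),"short",np.linalg.norm(c-b))
yl=b-a; xs=c-b; print("ang long",np.arctan2(yl[1],yl[0]),"ang short",np.arctan2(xs[1],xs[0]))
ctr=(a+c)/2; print("ctr",ctr)
L=np.array(LO[0]); cs,sn=np.cos(LO[1]),np.sin(LO[1]); d=ctr[:2]-L; print("rack",cs*d[0]+sn*d[1],-sn*d[0]+cs*d[1])
print(o["joints"].round(2))
# tool y=(sin psi,-cos psi) along xs
t=np.arctan2(xs[1],xs[0]); psi=t+np.pi/2; psi=(psi+np.pi/2)%np.pi-np.pi/2; print("psi",psi)
rel((ctr[0],ctr[1],60,psi),(ctr[0],ctr[1],20,psi))
```

```text
long 20.300290723214673 short 13.438828331188576
ang long -0.4407644832829284 ang short -2.041244600015016
ctr [583.85244633 244.79265096  18.        ]
rack 25.41340116443525 -1.296889517043505
[-0.    0.55 -0.63  1.48  0.34  1.23 -1.73]
psi -0.4704482732201196
now 9.4 [582.4 242.9 120.2] [3.141e+00 2.000e-03 5.220e-01]
(np.float64(583.8524463324733), np.float64(244.79265096163755), 60, np.float64(-0.4704482732201196)) [0.24, -0.09, 6.02] [0.002, 0.002, 0.992]
(np.float64(583.8524463324733), np.float64(244.79265096163755), 20, np.float64(-0.4704482732201196)) [0.25, -0.1, 10.02] [0.002, 0.002, 0.992]
```

move_arm:
  motion:
    - [0.2, -0.1, 0, 0, 0, 0.15]
    - [0.2, -0.1, 0, 0, 0, 0.3]
    - [0.2, -0.1, 0, 0, 0, 0.45]
    - [0.2, -0.1, 0, 0, 0, 0.6]
    - [0.2, -0.1, 0, 0, 0, 0.74]
    - [0.2, -0.1, 0, 0, 0, 0.88]
    - [0.2, -0.1, 0, 0, 0, 0.98]
    - [0.2, -0.1, 0, 0, 0, 0.98]
    - [0.2, -0.1, 3, 0, 0, 0.98]
    - [0.2, -0.1, 6, 0, 0, 0.98]
    - [0.2, -0.1, 8.5, 0, 0, 0.98]
    - [0.2, -0.1, 10, 0, 0, 0.98]
    - [0.2, -0.1, 10, 0, 0, 0.98]
    - [0.2, -0.1, 10, 0, 0, 0.98]
  claw: -0.4

```text
time_s: 10.8
tcp_pos: [584.2, 246.8, 22.2]
tcp_rot: [-3.141, -0.0, -0.456]
contact_force: [0.8, 1.3, 0.6]
width: 59.8
grip_force: 0.0
```

move_arm:
  motion:
    - [0, 0, 0.2, 0, 0, 0]
    - [0, 0, 0.2, 0, 0, 0]
    - [0, 0, 0.2, 0, 0, 0]
    - [0, 0, 0.2, 0, 0, 0]
    - [0, 0, 0.2, 0, 0, 0]
    - [0, 0, 0.2, 0, 0, 0]
    - [0, 0, 0.2, 0, 0, 0]
    - [0, 0, 0.2, 0, 0, 0]
    - [0, 0, 0.2, 0, 0, 0]
  claw: 1
  squeeze: 40

```text
time_s: 11.7
tcp_pos: [584.2, 247.4, 20.3]
tcp_rot: [-3.141, -0.001, -0.456]
contact_force: [-1.4, -0.4, 5.9]
width: 11.6
grip_force: 39.6
```

Run:
```python
from h import *
o=telemetry.get_obs()
cv2.imwrite("pics/w7.png",vision.snapshot("wrist")[:,:,::-1])
x=rack(*EM,-22.5); print(o["joints"].round(2))
rel((x[0],x[1],130,.191))
```

```text
[-0.15  0.62 -0.42  1.56  0.28  1.02 -2.67]
now 11.75 [584.1 247.4  20.3] [-3.141e+00 -1.000e-03 -4.560e-01]
(np.float64(533.009165081837), np.float64(-140.2714181039165), 130, 0.191) [12.49, 37.04, -11.0] [-0.001, -0.001, -0.647]
```

View pics/w7.png

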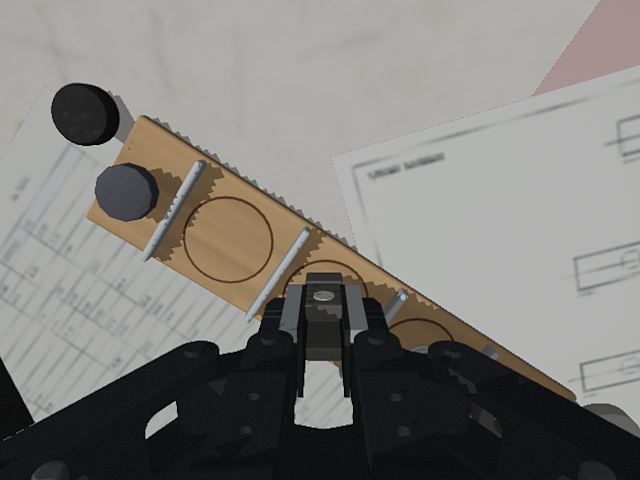

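The fork is held squarely at 11.6 mm, which matches the prong thickness. I'll carry it over seat 2, turning it so its x axis lies across the row.

move_arm:
  motion:
    - [0, 0, -2, 0, 0, 0]
    - [0, 0, -6, 0, 0, 0]
    - [0, 0, -10, 0, 0, 0]
    - [12.5, 37, -11, 0, 0, -0.647]
    - [12.5, 37, -11, 0, 0, -0.647]
    - [12.5, 37, -11, 0, 0, -0.647]
    - [12.5, 37, -11, 0, 0, -0.647]
    - [12.5, 37, -11, 0, 0, -0.647]
    - [12.5, 37, -11, 0, 0, -0.647]
    - [12.5, 37, -11, 0, 0, -0.647]
    - [12.5, 37, -11, 0, 0, -0.647]
    - [12.5, 37, -11, 0, 0, -0.647]
    - [12.5, 37, -11, 0, 0, -0.647]
    - [12.5, 37, -11, 0, 0, -0.647]
    - [12.5, 37, -11, 0, 0, -0.647]
    - [12.5, 37, -11, 0, 0, -0.647]

```text
time_s: 13.35
tcp_pos: [533.2, -138.5, 129.3]
tcp_rot: [-3.141, -0.0, 0.194]
contact_force: [-0.3, -0.2, -0.9]
width: 11.5
grip_force: 39.2
```

Run:
```python
from h import *
x=rack(*EM,-23.5)
rel((x[0],x[1],20.6,.191))
```

```text
now 13.35 [ 533.2 -138.5  129.3] [-3.141 -0.     0.194]
(np.float64(532.0273501965852), np.float64(-140.461258908535), 20.6, 0.191) [-0.15, 0.18, 10.87] [-0.0, -0.0, 0.003]
```

move_arm:
  motion:
    - [-0.1, 0.1, 4, 0, 0, 0]
    - [-0.1, 0.1, 7, 0, 0, 0]
    - [-0.1, 0.1, 9, 0, 0, 0]
    - [-0.1, 0.1, 10, 0, 0, 0]
    - [-0.1, 0.1, 10.6, 0, 0, 0]
    - [-0.1, 0.1, 10.8, 0, 0, 0]
    - [-0.1, 0.1, 10.8, 0, 0, 0]
    - [-0.1, 0.1, 10.8, 0, 0, 0]
    - [-0.1, 0.1, 10.8, 0, 0, 0]

```text
time_s: 14.25
tcp_pos: [532.6, -141.5, 22.2]
tcp_rot: [3.141, -0.001, 0.191]
contact_force: [-0.3, 0.2, -0.1]
width: 11.4
grip_force: 39.2
```

Two millimetres remain, so I'll lower a little more before releasing.

move_arm:
  motion:
    - [0, 0, 0.1, 0, 0, 0]
    - [0, 0, 0.2, 0, 0, 0]
    - [0, 0, 0.2, 0, 0, 0]
    - [0, 0, 0.2, 0, 0, 0]

```text
time_s: 14.65
tcp_pos: [532.4, -141.4, 20.2]
tcp_rot: [3.141, -0.001, 0.191]
contact_force: [-2.5, 0.6, 7.9]
width: 12.1
grip_force: 40.1
```

move_arm:
  motion:
    - [0, 0, 0, 0, 0, 0]
    - [0, 0, 0, 0, 0, 0]
    - [0, 0, 0, 0, 0, 0]
    - [0, 0, 0, 0, 0, 0]
    - [0, 0, 0, 0, 0, 0]
    - [0, 0, 0, 0, 0, 0]
    - [0, 0, 0, 0, 0, 0]
    - [0, 0, -3, 0, 0, 0]
    - [0, 0, -7, 0, 0, 0]
    - [0, 0, -11, 0, 0, 0]
    - [0, 0, -11, 0, 0, 0]
  claw: -1

```text
time_s: 15.75
tcp_pos: [535.6, -141.7, 135.4]
tcp_rot: [3.137, -0.009, 0.191]
contact_force: [0.1, 0.8, 0.3]
width: 85.4
grip_force: 0.0
```

Run:
```python
from h import *
o=telemetry.get_obs(); W=cam("wrist",o)
cv2.imwrite("pics/w8.png",vision.snapshot("wrist")[:,:,::-1])
print([proj(W,rack(*EM,-22.5,0,z)).round() for z in (8,38)])
x=rack(*LO,-20.5,.5)
rel((x[0],x[1],120,.524),(x[0],x[1],12,.524))
```

```text
[array([317., 227.]), array([317., 240.])]
now 15.8 [ 534.2 -141.6  132.5] [ 3.139 -0.006  0.191]
(np.float64(543.2004194862811), np.float64(223.37579004040782), 120, 0.524) [7.8, -35.67, 1.19] [0.004, -0.005, -0.333]
(np.float64(543.2004194862811), np.float64(223.37579004040782), 12, 0.524) [7.74, -35.7, 11.99] [0.004, -0.005, -0.333]
```

View pics/w8.png

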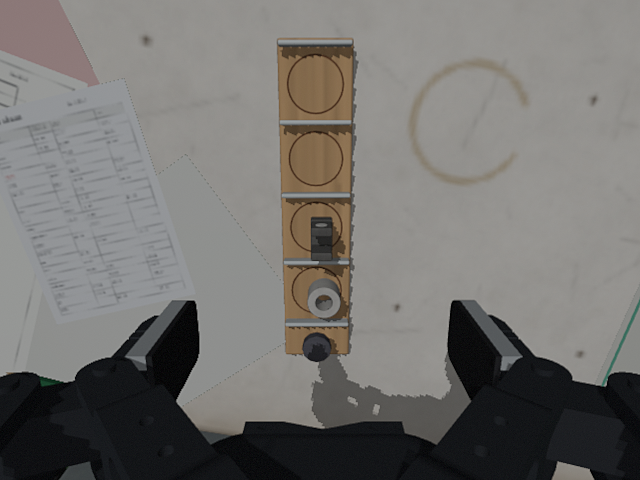

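The fork is upright in seat 2 at about (322,238), roughly 3 mm off across the row. The bush hasn't moved. The spring is next.

move_arm:
  motion:
    - [7.8, -35.7, 1.2, 0, 0, -0.333]
    - [7.8, -35.7, 1.2, 0, 0, -0.333]
    - [7.8, -35.7, 1.2, 0, 0, -0.333]
    - [7.8, -35.7, 1.2, 0, 0, -0.333]
    - [7.8, -35.7, 1.2, 0, 0, -0.333]
    - [7.8, -35.7, 1.2, 0, 0, -0.333]
    - [7.8, -35.7, 1.2, 0, 0, -0.333]
    - [7.8, -35.7, 1.2, 0, 0, -0.333]
    - [7.8, -35.7, 1.2, 0, 0, -0.333]
    - [7.8, -35.7, 1.2, 0, 0, -0.333]
    - [7.8, -35.7, 1.2, 0, 0, -0.333]
    - [7.8, -35.7, 1.2, 0, 0, -0.333]

```text
time_s: 17.0
tcp_pos: [541.5, 221.8, 117.1]
tcp_rot: [3.141, 0.001, 0.521]
contact_force: [0.2, 0.6, 0.5]
width: 85.5
grip_force: 0.0
```

Run:
```python
from h import *
x=rack(*LO,-20.5,.5)
rel((x[0],x[1],12,.524))
```

```text
now 17.0 [541.5 221.8 117.1] [3.141e+00 1.000e-03 5.210e-01]
(np.float64(543.2004194862811), np.float64(223.37579004040782), 12, 0.524) [0.23, -0.06, 10.51] [0.001, 0.001, -0.003]
```

move_arm:
  motion:
    - [0.2, -0.1, 4, 0, 0, 0]
    - [0.2, -0.1, 7.5, 0, 0, 0]
    - [0.2, -0.1, 9.5, 0, 0, 0]
    - [0.2, -0.1, 10.5, 0, 0, 0]
    - [0.2, -0.1, 10.5, 0, 0, 0]
    - [0.2, -0.1, 10.5, 0, 0, 0]

```text
time_s: 17.6
tcp_pos: [543.0, 225.9, 13.5]
tcp_rot: [3.141, -0.002, 0.523]
contact_force: [0.2, -0.1, -0.2]
width: 85.6
grip_force: 0.0
```

move_arm:
  motion:
    - [0, 0, 0, 0, 0, 0]
    - [0, 0, 0, 0, 0, 0]
    - [0, 0, 0, 0, 0, 0]
    - [0, 0, 0, 0, 0, 0]
    - [0, 0, 0, 0, 0, 0]
    - [0, 0, 0, 0, 0, 0]
    - [0, 0, 0, 0, 0, 0]
    - [0, 0, 0, 0, 0, 0]
    - [0, 0, 0, 0, 0, 0]
    - [0, 0, 0, 0, 0, 0]
  claw: 1
  squeeze: 40

```text
time_s: 18.6
tcp_pos: [542.3, 226.0, 12.7]
tcp_rot: [3.142, -0.0, 0.524]
contact_force: [-1.6, -0.7, 5.9]
width: 14.6
grip_force: 39.1
```

Run:
```python
from h import *
x=rack(*EM,22.5)
rel((x[0],x[1],130,.191))
```

```text
now 18.6 [542.3 226.   12.7] [ 3.142 -0.     0.524]
(np.float64(577.1908349181631), np.float64(-131.7285818960835), 130, 0.191) [-14.87, 32.72, -11.74] [-0.0, -0.0, 0.333]
```

move_arm:
  motion:
    - [0, 0, -2, 0, 0, 0]
    - [0, 0, -6, 0, 0, 0]
    - [0, 0, -10, 0, 0, 0]
    - [-14.9, 32.5, -11.8, 0, 0, 0.333]
    - [-14.9, 32.5, -11.8, 0, 0, 0.333]
    - [-14.9, 32.5, -11.8, 0, 0, 0.333]
    - [-14.9, 32.5, -11.8, 0, 0, 0.333]
    - [-14.9, 32.5, -11.8, 0, 0, 0.333]
    - [-14.9, 32.5, -11.8, 0, 0, 0.333]
    - [-14.9, 32.5, -11.8, 0, 0, 0.333]
    - [-14.9, 32.5, -11.8, 0, 0, 0.333]
    - [-14.9, 32.5, -11.8, 0, 0, 0.333]
    - [-14.9, 32.5, -11.8, 0, 0, 0.333]
    - [-14.9, 32.5, -11.8, 0, 0, 0.333]
    - [-14.9, 32.5, -11.8, 0, 0, 0.333]

```text
time_s: 20.1
tcp_pos: [575.8, -127.9, 130.3]
tcp_rot: [-3.141, -0.0, 0.194]
contact_force: [-0.4, 0.4, 0.2]
width: 14.0
grip_force: 39.1
```

Run:
```python
from h import *
import pickle
o=telemetry.get_obs(); W=cam("wrist",o); im=vision.snapshot("wrist")[:,:,::-1]
cv2.imwrite("pics/w9.png",im)
# where the bright spring top should be at tool offset 0
R=Ro.from_euler("xyz",o["tcp_rot"])
print("exp top px",proj(W,o["tcp_pos"]+R.apply([0,0,-19])).round())
x=rack(*EM,22.5)
rel((x[0],x[1],12.9,.191))
```

```text
exp top px [319. 331.]
now 20.15 [ 575.8 -128.3  130.4] [-3.141 -0.     0.193]
(np.float64(577.1908349181631), np.float64(-131.7285818960835), 12.9, 0.191) [0.07, 0.37, 11.75] [-0.0, -0.0, 0.002]
```

move_arm:
  motion:
    - [0.1, 0.1, 4, 0, 0, 0]
    - [0.1, 0.1, 7.5, 0, 0, 0]
    - [0.1, 0.1, 9.7, 0, 0, 0]
    - [0.1, 0.1, 10.8, 0, 0, 0]
    - [0.1, 0.1, 11.4, 0, 0, 0]
    - [0.1, 0.1, 11.6, 0, 0, 0]
    - [0.1, 0.1, 11.7, 0, 0, 0]
    - [0.1, 0.1, 11.7, 0, 0, 0]
    - [0.1, 0.1, 11.7, 0, 0, 0]

```text
time_s: 21.05
tcp_pos: [577.5, -131.0, 14.3]
tcp_rot: [3.141, -0.001, 0.191]
contact_force: [0.4, -0.3, 0.8]
width: 14.5
grip_force: 39.1
```

move_arm:
  motion:
    - [0, 0, 0.1, 0, 0, 0]
    - [0, 0, 0.2, 0, 0, 0]
    - [0, 0, 0.2, 0, 0, 0]
    - [0, 0, 0.2, 0, 0, 0]

```text
time_s: 21.45
tcp_pos: [577.4, -131.0, 12.6]
tcp_rot: [3.141, -0.001, 0.191]
contact_force: [-4.0, 0.6, 9.9]
width: 14.8
grip_force: 39.9
```

move_arm:
  motion:
    - [0, 0, 0, 0, 0, 0]
    - [0, 0, 0, 0, 0, 0]
    - [0, 0, 0, 0, 0, 0]
    - [0, 0, 0, 0, 0, 0]
    - [0, 0, 0, 0, 0, 0]
    - [0, 0, 0, 0, 0, 0]
    - [0, 0, 0, 0, 0, 0]
    - [0, 0, -3, 0, 0, 0]
    - [0, 0, -7, 0, 0, 0]
    - [0, 0, -11, 0, 0, 0]
    - [0, 0, -11, 0, 0, 0]
    - [0, 0, -11, 0, 0, 0]
  claw: -1

```text
time_s: 22.65
tcp_pos: [577.6, -131.0, 122.5]
tcp_rot: [3.14, -0.002, 0.191]
contact_force: [0.0, -0.3, -1.4]
width: 85.3
grip_force: 0.0
```

Run:
```python
from h import *
o=telemetry.get_obs(); W=cam("wrist",o)
im=vision.snapshot("wrist"); cv2.imwrite("pics/w10.png",im[:,:,::-1])
u=proj(W,rack(*EM,22.5,0,32)); print("exp",u.round())
# spring = non-orange (low saturation) pixels inside seat 3
q=np.array([proj(W,rack(*EM,x,y,8)) for x,y in ((5,-21),(40,-21),(40,21),(5,21))]).astype(np.int32)
m=np.zeros(im.shape[:2],np.uint8); cv2.fillConvexPoly(m,q,1)
h=cv2.cvtColor(im,cv2.COLOR_RGB2HSV); s=(m>0)&(h[...,1]<70); ys,xs=np.nonzero(s); print("blob",xs.mean(),ys.mean(),len(xs),xs.min(),xs.max(),ys.min(),ys.max())
x=rack(*LO,-66.5,-1)
rel((x[0],x[1],120,.524),(x[0],x[1],12,.524))
```

```text
exp [321. 239.]
blob 322.797147385103 239.0903328050713 631 310 336 223 254
now 22.7 [ 576.7 -130.9  121. ] [3.141 0.    0.191]
(np.float64(504.12300342510736), np.float64(199.06107116516856), 120, 0.524) [-0.86, -33.78, 0.1] [0.0, 0.0, -0.333]
(np.float64(504.12300342510736), np.float64(199.06107116516856), 12, 0.524) [-0.86, -33.78, 10.9] [0.0, 0.0, -0.333]
```

The spring blob is centred at (323,239) against an expected (321,239), so it is seated well. The collar is last.

move_arm:
  motion:
    - [-0.9, -33.8, 0, 0, 0, -0.333]
    - [-0.9, -33.8, 0, 0, 0, -0.333]
    - [-0.9, -33.8, 0, 0, 0, -0.333]
    - [-0.9, -33.8, 0, 0, 0, -0.333]
    - [-0.9, -33.8, 0, 0, 0, -0.333]
    - [-0.9, -33.8, 0, 0, 0, -0.333]
    - [-0.9, -33.8, 0, 0, 0, -0.333]
    - [-0.9, -33.8, 0, 0, 0, -0.333]
    - [-0.9, -33.8, 0, 0, 0, -0.333]
    - [-0.9, -33.8, 0, 0, 0, -0.333]
    - [-0.9, -33.8, 0, 0, 0, -0.333]

```text
time_s: 23.8
tcp_pos: [504.3, 197.4, 120.6]
tcp_rot: [3.141, 0.001, 0.521]
contact_force: [-0.2, 0.1, 0.1]
width: 85.6
grip_force: 0.0
```

Run:
```python
from h import *
o=telemetry.get_obs(); W=cam("wrist",o); im=vision.snapshot("wrist"); cv2.imwrite("pics/w11.png",im[:,:,::-1])
u=proj(W,rack(*LO,-66.5,-1,13)); print("exp",u.round())
q=np.array([proj(W,rack(*LO,x,y,8)) for x,y in ((-50,-21),(-86,-21),(-86,21),(-50,21))]).astype(np.int32)
m=np.zeros(im.shape[:2],np.uint8); cv2.fillConvexPoly(m,q,1)
h=cv2.cvtColor(im,cv2.COLOR_RGB2HSV); s=(m>0)&(h[...,1]<70); ys,xs=np.nonzero(s); print("blob",xs.mean(),ys.mean(),len(xs),xs.min(),xs.max(),ys.min(),ys.max(), onz(W,((xs.min()+xs.max())/2,(ys.min()+ys.max())/2),13))
x=rack(*LO,-66.5,-1)
rel((x[0],x[1],9,.524))
```

```text
exp [319. 228.]
blob 318.19599109131406 230.32590942835932 1347 296 351 207 253 [504.45688538 196.13527903  13.        ]
now 23.85 [504.3 197.6 120.8] [3.141e+00 1.000e-03 5.210e-01]
(np.float64(504.12300342510736), np.float64(199.06107116516856), 9, 0.524) [0.06, -0.14, 11.18] [0.0, 0.001, -0.003]
```

move_arm:
  motion:
    - [0, 0, 4, 0, 0, 0]
    - [0, 0, 7.5, 0, 0, 0]
    - [0, 0, 9.7, 0, 0, 0]
    - [0, 0, 10.8, 0, 0, 0]
    - [0, 0, 11.1, 0, 0, 0]
    - [0, 0, 11.1, 0, 0, 0]
    - [0, 0, 11.1, 0, 0, 0]

```text
time_s: 24.55
tcp_pos: [504.9, 199.7, 11.7]
tcp_rot: [3.141, -0.002, 0.524]
contact_force: [0.6, -0.5, 0.7]
width: 85.3
grip_force: 0.0
```

move_arm:
  motion:
    - [0, 0, 0, 0, 0, 0]
    - [0, 0, 0, 0, 0, 0]
    - [0, 0, 0, 0, 0, 0]
    - [0, 0, 0, 0, 0, 0]
    - [0, 0, 0, 0, 0, 0]
    - [0, 0, 0, 0, 0, 0]
    - [0, 0, 0, 0, 0, 0]
    - [0, 0, 0, 0, 0, 0]
    - [0, 0, 0, 0, 0, 0]
  claw: 1
  squeeze: 40

```text
time_s: 25.45
tcp_pos: [504.1, 199.5, 10.8]
tcp_rot: [3.141, -0.0, 0.524]
contact_force: [-1.9, -1.4, 5.2]
width: 25.1
grip_force: 39.2
```

Run:
```python
from h import *
x=rack(*EM,67.5)
rel((x[0],x[1],130,.191))
```

```text
now 25.45 [504.1 199.5  10.8] [ 3.141 -0.     0.524]
(np.float64(621.3725047544893), np.float64(-123.18574568825052), 130, 0.191) [-5.98, 33.81, -11.91] [0.0, -0.0, 0.333]
```

move_arm:
  motion:
    - [0, 0, -2, 0, 0, 0]
    - [0, 0, -5, 0, 0, 0]
    - [0, 0, -9, 0, 0, 0]
    - [-6, 33.7, -11.9, 0, 0, 0.333]
    - [-6, 33.7, -11.9, 0, 0, 0.333]
    - [-6, 33.7, -11.9, 0, 0, 0.333]
    - [-6, 33.7, -11.9, 0, 0, 0.333]
    - [-6, 33.7, -11.9, 0, 0, 0.333]
    - [-6, 33.7, -11.9, 0, 0, 0.333]
    - [-6, 33.7, -11.9, 0, 0, 0.333]
    - [-6, 33.7, -11.9, 0, 0, 0.333]
    - [-6, 33.7, -11.9, 0, 0, 0.333]
    - [-6, 33.7, -11.9, 0, 0, 0.333]
    - [-6, 33.7, -11.9, 0, 0, 0.333]
    - [-6, 33.7, -11.9, 0, 0, 0.333]

```text
time_s: 26.95
tcp_pos: [620.5, -120.9, 129.4]
tcp_rot: [-3.141, -0.0, 0.193]
contact_force: [0.1, -0.0, -0.4]
width: 24.8
grip_force: 39.5
```

Run:
```python
from h import *
x=rack(*EM,67.5)
rel((x[0],x[1],11,.191))
```

```text
now 26.95 [ 620.5 -120.9  129.4] [-3.141 -0.     0.193]
(np.float64(621.3725047544893), np.float64(-123.18574568825052), 11, 0.191) [0.04, 0.24, 11.84] [-0.0, -0.0, 0.002]
```

move_arm:
  motion:
    - [0, 0.1, 4, 0, 0, 0]
    - [0, 0.1, 7.5, 0, 0, 0]
    - [0, 0.1, 9.8, 0, 0, 0]
    - [0, 0.1, 10.9, 0, 0, 0]
    - [0, 0.1, 11.5, 0, 0, 0]
    - [0, 0.1, 11.7, 0, 0, 0]
    - [0, 0.1, 11.8, 0, 0, 0]
    - [0, 0.1, 11.8, 0, 0, 0]
    - [0, 0.1, 11.9, 0, 0, 0]
    - [0, 0.1, 11.9, 0, 0, 0]

```text
time_s: 27.95
tcp_pos: [621.2, -123.6, 10.9]
tcp_rot: [3.141, -0.001, 0.191]
contact_force: [0.5, -0.1, 0.7]
width: 25.1
grip_force: 39.7
```

move_arm:
  motion:
    - [0, 0, 0, 0, 0, 0]
    - [0, 0, 0, 0, 0, 0]
    - [0, 0, 0, 0, 0, 0]
    - [0, 0, 0, 0, 0, 0]
    - [0, 0, 0, 0, 0, 0]
    - [0, 0, 0, 0, 0, 0]
    - [0, 0, 0, 0, 0, 0]
    - [0, 0, -3, 0, 0, 0]
    - [0, 0, -7, 0, 0, 0]
    - [-5, 0, -15, 0, 0, 0]
    - [-8, 0, -18, 0, 0, 0]
    - [-8, 0, -18, 0, 0, 0]
    - [-8, 0, -18, 0, 0, 0]
    - [-8, 0, -18, 0, 0, 0]
  claw: -1

```text
time_s: 29.35
tcp_pos: [542.3, -139.1, 191.3]
tcp_rot: [3.14, -0.002, 0.19]
contact_force: [0.4, -0.6, -2.0]
width: 85.2
grip_force: 0.0
```

Run:
```python
from h import *
o=telemetry.get_obs(); W=cam("wrist",o)
im=vision.snapshot("wrist"); w=im[:,:,::-1]
for x,z in ((67.5,18),(22.5,32),(-22.5,38),(-67.5,26)): print(proj(W,rack(*EM,x,0,z)).round())
s=vision.snapshot("side")[:,:,::-1]
A=cv2.resize(w[20:360,220:420],None,fx=1.7,fy=1.7); B=cv2.resize(s[195:335,205:385],None,fx=2.2,fy=2.2)
c=np.zeros((max(A.shape[0],B.shape[0]),A.shape[1]+B.shape[1],3),np.uint8); c[:A.shape[0],:A.shape[1]]=A; c[:B.shape[0],A.shape[1]:]=B
cv2.imwrite("pics/w12.png",c); print(c.shape,o["time_s"],o["tcp_pos"])
```

```text
[320.  98.]
[320. 163.]
[320. 227.]
[320. 278.]
(578, 736, 3) 29.35 [ 542.32536071 -139.09169158  191.31386719]
```

View pics/w12.png

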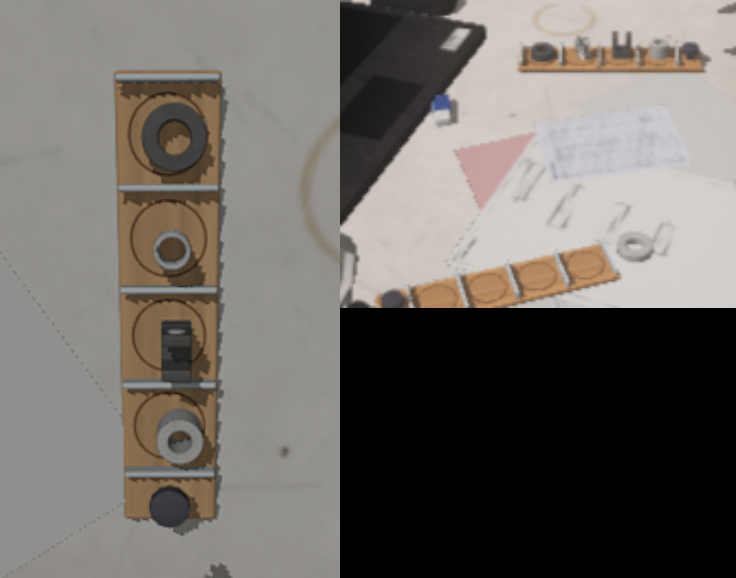

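All four parts stand upright in the right order: collar (175,138), spring (172,250), fork (176,345) and bush (180,440) in the crop. Each is within about 4 mm of its seat centre. The washer is still in place and the arm is clear, so I'm handing the job in.

```bash
python3 -c "
from bench import ticket
print(ticket.finish_job())"
```

```text
the job is handed in; nothing more can be done
None
```

I handed the job in at about 29 s: bush, fork, spring and collar stand upright in seats 1–4 of the empty rack, each within about 4 mm of its seat centre in the last picture. I did not disturb the washer or disc; `finish_job` returned no verdict.

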